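Stand the leaning syphon funnel up and seat it

TASK

The glass funnel of the coffee syphon has been left leaning in the mouth of its globe. Without gripping or lifting it, push it gently upright with the fingertips so that its rubber plug drops fully home in the neck, upright with its lip flat on the glass, pressing its top edge down if it sticks. Then let go of it, and leave everything else on the counter where it stands.

Things in the scene. Friction and masses are not known exactly. Their poses are not given: they have to be found in the camera images.
- stand: Syphon stand with its lower glass globe (80 mm wide), one heavy unit that does not move. Origin on the counter under the globe's axis. Wooden base 185 x 120 x 14 mm, black heating lamp under the globe; steel column, clamp arm and wooden handle on its own +x side, the handle reaching 143 mm from the axis. Nothing of it is higher than 178 mm. Turned about the vertical by up to 30 degrees.
- mouth (a point): Centre of the globe's open mouth, on the globe's axis, 178 mm above the counter: a round glass neck, hole 34 mm, outside 42 mm, top edge level.
- funnel: Loose round glass funnel (upper chamber), 110 to 220 g. Up its own +z: glass tube 12 mm thick, 88 mm long; black rubber plug 16 mm long, 20 widening to 31 mm; lip 42 mm wide, 7 mm thick; open bowl 80 mm wide, wall 3 mm, straight-sided from 53 mm above the plug's underside to the open top 118 mm above it. Origin on the axis, in the tube, 25 mm below the plug's underside.
- funnel_top (a point): Centre of the funnel's open top, level with its glass edge, which lies 40 mm from it all round. At the start the funnel leans about 29 degrees from upright to any side, tube in the globe, plug out and resting on the neck's edge; the bowl overhangs the globe's axis by some 107 mm. Home, this point is 280 mm above the counter.
- plug_lip (a point): On the funnel's axis at the underside of the lip; fully home it coincides with the mouth's centre, lip flat on the neck's edge. Pushed upright and a little towards the far side, the plug slips off the neck's edge and drops home by its weight; if it sticks askew, a light press on the high side of the bowl's top edge frees it.
- tube_tip (a point): Lower end of the funnel's glass tube, on its axis; about 105 mm above the counter at the start, 74 mm when home.
- timer: Bystander: white kitchen timer on a fold-out foot, 72 x 44 x 68 mm high; origin at its underside's centre. Leave it alone.
- mug_green: Bystander: green mug, 74 mm wide, 82 mm high; origin at its underside's centre. Leave it alone.
- bean_jar: Bystander: amber jar of beans with a wooden cap, 84 mm wide, 125 mm high; origin at its underside's centre. Leave it alone.
- pitcher: Bystander: steel milk pitcher, 72 mm wide, 95 mm high; origin at its underside's centre. Leave it alone.
- holder: Bystander: low grey plastic cup (the funnel's resting cup), 88 mm wide, 52 mm high; origin at its underside's centre. Leave it alone.
- mug_yellow: Bystander: yellow mug, 74 mm wide, 82 mm high; origin at its underside's centre. Leave it alone.
- paddle: Bystander: bamboo stirring paddle lying flat, 220 mm long. Leave it alone.
- scoop: Bystander: steel spoon lying flat, 150 mm long. Leave it alone.
Things that resemble listed ones, but are neither listed nor needed, are in the scene too. Leave any blue or orange look-alike of the funnel alone.

How it is judged:
By the outcome, as a careful person would: the job done as asked, in the order asked, and still so for the second after the job is handed in, with the robot touching nothing.
It also fails if it takes over 35 s, if anything falls off the work surface, if the arm or the gripper's body presses on something with over 40 N, if the wrist force passes 120 N, or if a joint passes its speed limit or range.

ROBOT

A 6-joint arm with a two-finger parallel gripper is mounted at the origin on the work surface. World frame = base frame: x ahead of the robot, y to its left, z up, the work surface at z = 0. Lengths are in mm, angles in rad, forces in N, time in s.
With the tool pointing down it reaches from about 400 to 925 mm from the base axis. Payload 12.5 kg.
Tool frame: the origin (TCP) lies on the mounting face of the last link; the fingertips stand 190 mm ahead of it and the grasp point (between the pads) lies 171 mm ahead of it (env.grasp_offset is the distance from the TCP to the grasp point, in mm); z points along the fingers, y is the direction in which the jaws open and shut (so a half turn about z gives the same grasp; the last joint's range is limited). The gripper opens to 95 mm and grips with 3 to 60 N. Pads are 20 mm wide; open, the fingers measure 119 mm over their backs; the gripper's body (75 mm by 180 mm) begins 59 mm behind the grasp point.
Start: joints at [0.998, 0.491, 1.559, -0, 1.092, -0.106], TCP at [281.247, 558.144, 404.761] pointing down, gripper open.
Joint ranges: [-3.1, 3.1], [-0.84, 2.19], [0.05, 2.79], [-1.13, 4.28], [0.06, 2.93], [-2.69, 2.69]. Speed limits (rad/s): [2.22, 2.22, 2.79, 3.14, 3.14, 3.14].

INTERFACE

Orientations are given as [roll, pitch, yaw] about the fixed x, y, z axes, in that order (R = Rz(yaw) Ry(pitch) Rx(roll)).
In Python, from cell import env, viewer gives the robot as it stands.
- The arm moves only by the tool play_rows, never from a script. Its argument "increments" is a list of rows, each an object of numbers: "dx", "dy", "dz": the shift along the tool's x, y, z in mm; "rx", "ry", "rz": the turn, a rotation vector about the tool's x, y, z in units of 6 degrees (1.0 is 6 degrees). A call has 1 to 8 rows; each row is the pose to reach, as a shift and turn from the pose measured when the call began, along the tool's axes at that moment; what a row does not reach only later rows make up. A row lasts 1/12 s, in which the tool goes at most 41.7 mm and 7.16 degrees, less where a joint would pass 70% of its speed; a pose out of reach is approached as far as the arm can. A call with a gripper value outside its range is refused whole. "fingers" is the opening, from 0 (shut) to 1 (fully open), set as the call begins (left out, the last holds). The fingers move at their own pace and stop on an object; the grip force is fixed at half the most. Time passes only in rows, so rows that repeat a pose let the fingers close. It gives the time, the measured TCP pose, the force and the opening at its end, in the units of the state.
- env.state(): the state, without advancing time (a new reading comes with each control period).
- viewer.read_camera(name): name is "scene" or "top"; returns a dict with "image" (400x640x3 uint8, red, green, blue), "fx", "fy", "cx", "cy" (pixels), "k1" (the pictures are not rectified: a ray, as slopes to the right and down, at radius r is drawn at 1 + k1 r^2 times it, then the intrinsics apply), "rvec" (rotation vector, rad) and "tvec" (3), from world to camera coordinates, as OpenCV has them. Camera axes: x right, y down, z forward; pixel columns grow to the right and rows downward; lengths in mm; the calibration is good to about 2 mm. A picture is of the moment at which its call begins. There is no depth.
- env.job_done(): hands the job in, once; it reports no verdict.
The state is a dict: "t": time; "joints": joint angles; "qvel": joint speeds; "tau": joint torques, N m; "eef_pos": TCP position; "tcp_rot": TCP orientation; "ft_force": force on the tool from outside, world axes, zero at the start; "moment": the same for the moment, N m; "opening": opening from 0.0 (shut) to 1.0 (fully open).
Only numpy, scipy, OpenCV 4.12 (cv2) and the standard library are available. Lean on these libraries where they do the work, as an engineer would, in place of code of your own. Each camera call takes 0.05 s, during which the arm holds its last target.

## Working session

There is one attempt and no reset: what is moved stays moved. The work goes in short steps, Python scripts to look and compute and a tool call to move; the robot and the scene stay as the last step left them, time stands still between calls to the robot, and variables do not carry over. Pictures are saved under pics/ and viewed, and the job is handed in when it is done.

Besides the shell and the picture viewer there is one more tool, called after "Emit:" by a JSON object that holds its "op" and its "data". play_rows: Moves the arm, as the interface text tells. Its arguments: {"type":"object","properties":{"increments":{"type":"array","items":{"type":"object","properties":{"dx":{"type":"number"},"dy":{"type":"number"},"dz":{"type":"number"},"rx":{"type":"number"},"ry":{"type":"number"},"rz":{"type":"number"}}}},"fingers":{"type":"number"}},"required":["increments"]}

```bash
ls; mkdir -p pics
cat > h.py <<'E'
import numpy as np, cv2
from cell import env, viewer
def grab(n,f):
    c=viewer.read_camera(n); cv2.imwrite('pics/'+f+'.png',c['image'][:,:,::-1]); np.save('pics/'+f+'.npy',c,allow_pickle=True); return c
def load(f): return np.load('pics/'+f+'.npy',allow_pickle=True).item()
def K(c): return np.array([[c['fx'],0,c['cx']],[0,c['fy'],c['cy']],[0,0,1.]]), np.array([c['k1'],0,0,0.])
def ray(c,u,v):
    k,d=K(c); p=cv2.undistortPoints(np.array([[[u,v]]],float),k,d)[0,0]
    R,_=cv2.Rodrigues(np.array(c['rvec'],float)); t=np.array(c['tvec'],float).ravel()
    return -R.T@t, R.T@np.array([p[0],p[1],1.])
def onz(c,u,v,z):
    o,d=ray(c,u,v); return o+d*(z-o[2])/d[2]
def tri(c1,p1,c2,p2):
    o1,d1=ray(c1,*p1);o2,d2=ray(c2,*p2)
    s=np.linalg.lstsq(np.c_[d1,-d2],o2-o1,rcond=None)[0]
    a=o1+s[0]*d1;b=o2+s[1]*d2; return (a+b)/2,np.linalg.norm(a-b)
def proj(c,P):
    k,d=K(c); return cv2.projectPoints(np.array(P,float).reshape(-1,3),np.array(c['rvec'],float),np.array(c['tvec'],float),k,d)[0][:,0]
E
python3 - <<'E'
from h import *
for n in('scene','top'):
    c=grab(n,n+'0'); print(n,c['fx'],c['k1'],ray(c,320,200))
print(env.state())
E
```

```text
pics
scene 473.41710494503036 0.04238586460017924 (array([1202.49599458,  726.7248942 , 1078.09665206]), array([-0.53024266, -0.54092383, -0.65315021]))
top 453.18442049017756 -0.06056948303908791 (array([ 323.81118022,   11.84591128, 1538.91091384]), array([ 0.12231572, -0.02650589, -0.9922838 ]))
{'t': 0.1, 'joints': array([ 9.98406313e-01,  4.91454257e-01,  1.55938063e+00,  2.11932197e-05,
        1.09167001e+00, -1.05609496e-01]), 'qvel': array([-0.00117967, -0.00086426, -0.00152543, -0.00050127,  0.00135628,
        0.00107637]), 'tau': array([ 3.25298541e-03, -6.13623190e+01, -2.58606738e+01,  6.94472599e-02,
        4.69471514e-02, -1.60968915e-05]), 'eef_pos': array([281.22525044, 558.12068091, 404.25078432]), 'tcp_rot': array([-3.14068748e+00, -1.14855111e-04,  2.67480231e+00]), 'ft_force': array([ 0.40729073, -0.00121665,  0.23539441]), 'moment': array([-0.0946237 ,  0.00825494, -0.00057417]), 'opening': 1.000942437127712}
```

View pics/scene0.png

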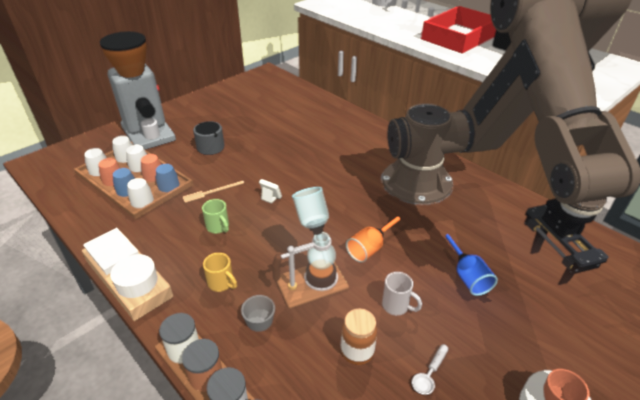

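View pics/top0.png

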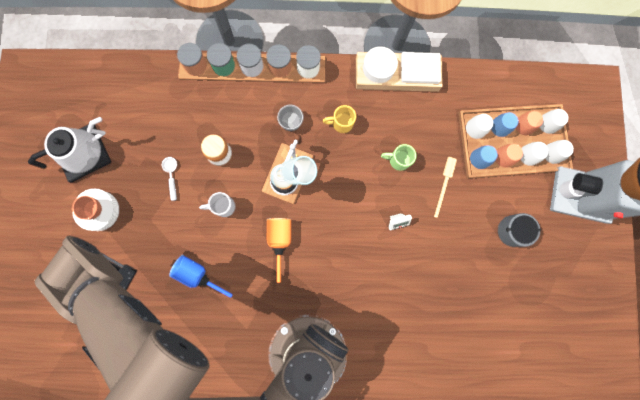

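Funnel candidates:
- Clear glass one leaning in the globe: scene (312,208), top (302,172).
- Orange look-alike, lying down: scene (368,242), top (279,235).
- Blue look-alike, lying down: scene (475,272), top (188,270).

By the description it is the clear one in the globe, so I'll check that in a close crop.

Run:
```python
from h import *
a=load('scene0')['image'][170:310,260:370,::-1]; b=load('top0')['image'][125:225,240:340,::-1]
a=cv2.resize(a,None,fx=4.2,fy=4.2,interpolation=cv2.INTER_CUBIC); b=cv2.resize(b,None,fx=3.3,fy=5.88/1.78,interpolation=cv2.INTER_CUBIC)
b=cv2.resize(b,(330,330)); o=np.zeros((588,462+330,3),np.uint8); o[:,:462]=a[:588]; o[:330,462:]=b; cv2.imwrite('pics/crop0.png',o)
c=load('top0'); s=load('scene0')
print('base approx',onz(c,285,178,0))
```

```text
base approx [587.24655133  92.46949948   0.        ]
```

View pics/crop0.png

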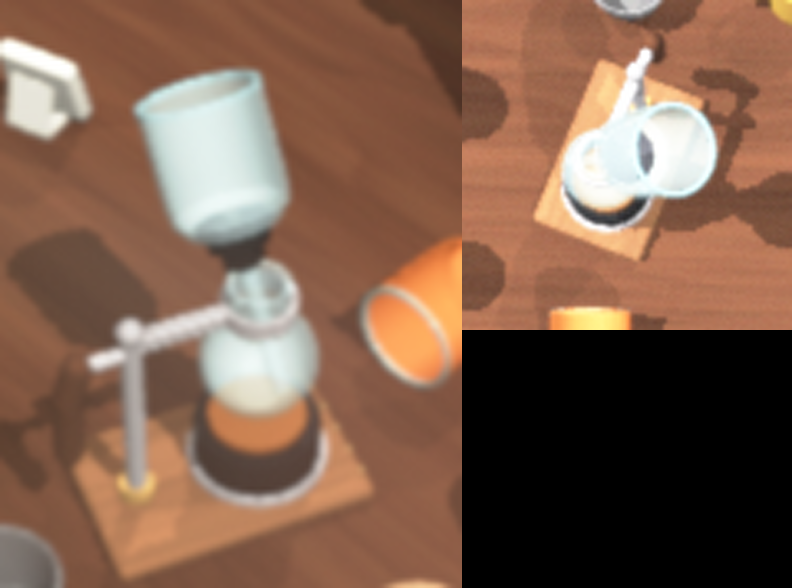

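Run:
```python
from h import *
c=load('top0'); s=load('scene0')
S=lambda u,v:(260+u/4.2,170+v/4.2)
T=lambda u,v:(240+(u-462)/3.3,125+v/3.3)
m=onz(s,*S(262,283),178); print('mouth scene',m)
g=onz(c,*T(606,180),105); print('globe top view z105',g, 'lamp', onz(c,*T(606,185),50))
ft=tri(c,T(677,150),s,S(200,92)); print('top centre',ft)
for p in [(137,110),(262,75)]: print(onz(s,*S(*p),ft[0][2]))
print('column', tri(c,T(645,55),s,S(128,328)))
# base corners top
for p in [(607,60),(706,100),(640,260),(535,215)]: print(onz(c,*T(*p),14)[:2])
for p in [(128,578),(372,490)]: print(onz(s,*S(*p),14)[:2])
f=ft[0]
print('horiz',f[:2]-m[:2],np.linalg.norm(f[:2]-m[:2]))
print(proj(c,[m,f]),T(606,180))
```

```text
mouth scene [573.20740368  95.41726784 178.        ]
globe top view z105 [564.15781431  91.19277799 105.        ] lamp [568.27083151  94.09159298  50.        ]
top centre (array([560.21302081,  22.68047397, 284.65390949]), np.float64(3.075637690741126))
[599.36127916   9.96462248 284.65390949]
[519.63039719  38.57884026 284.65390949]
column (array([665.46279549,  59.92083936, 178.23396041]), np.float64(15.643875522155485))
[706.52508273  98.8331643 ]
[666.14255828  -5.41144069]
[497.04890915  59.07573666]
[541.37041282 168.1610314 ]
[708.4222055  112.62216438]
[541.23567506 171.69682994]
horiz [-12.99438287 -72.73679387] 73.88839671389613
[[281.12187495 172.5999532 ]
 [304.73909024 170.81354184]] (283.6363636363636, 179.54545454545456)
```

The crop confirms the clear funnel with its black plug resting on the neck. It leans towards −y: bowl at top px (305,170), neck at scene px (322,238). I'll refine both points with larger crops.

Run:
```python
from h import *
def crop(f,n,x,y,w,h,k):
    a=load(f)['image'][y:y+h,x:x+w,::-1]; a=cv2.resize(a,None,fx=k,fy=k,interpolation=cv2.INTER_CUBIC)
    for i in range(0,w,10): cv2.line(a,(i*k,0),(i*k,6),(0,0,255),1); cv2.putText(a,str(x+i),(i*k,18),0,.35,(0,0,255))
    for i in range(0,h,10): cv2.line(a,(0,i*k),(6,i*k),(0,0,255),1); cv2.putText(a,str(y+i),(8,i*k+4),0,.35,(0,0,255))
    cv2.imwrite('pics/'+n+'.png',a)
crop('scene0','cs',285,180,65,75,8); crop('top0','ct',265,135,65,70,8)
```

```text
(no output)
```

View pics/cs.png

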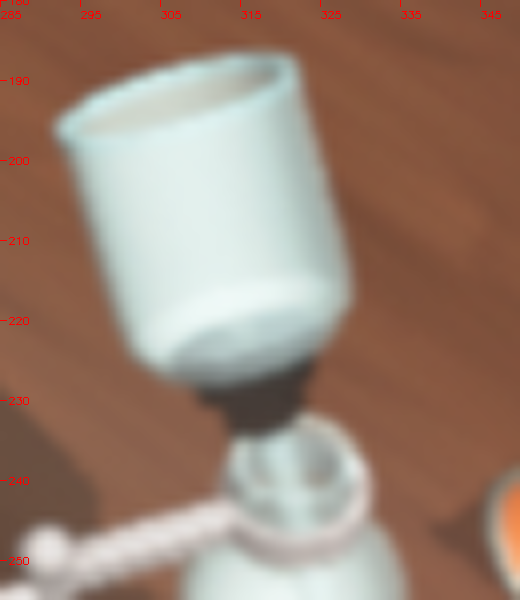

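View pics/ct.png

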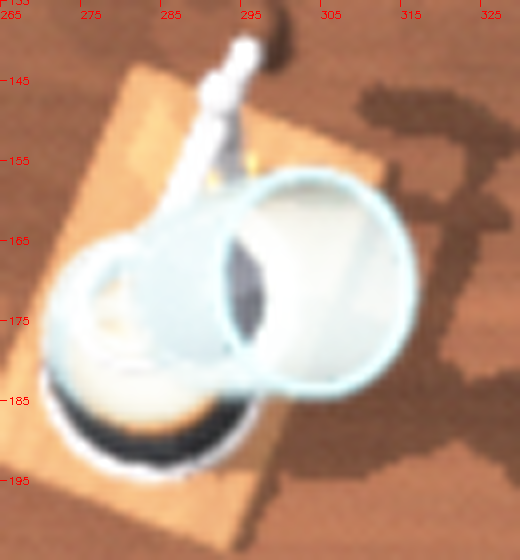

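Measurements agree:
- **Mouth:** about (572, 95, 178). The scene view, lamp and base board agree within about 5 mm.
- **Funnel top:** about (560, 23, 285). It leans along (−0.165, −0.986); the 74 mm offset plus the tilted radius gives the stated overhang of about 107 mm.

I'll come in from the −y side with the fingers part open as a two-point cradle. First I raise and travel.

Emit:
{"op": "play_rows", "data": {"increments": [{"dx":-20,"dy":-16,"dz":-25,"rz":0.5},{"dx":-42,"dy":-34,"dz":-50,"rz":1},{"dx":-64,"dy":-52,"dz":-75,"rz":1.5},{"dx":-86,"dy":-70,"dz":-100,"rz":2},{"dx":-110,"dy":-90,"dz":-120,"rz":2.5},{"dx":-136,"dy":-112,"dz":-135,"rz":3},{"dx":-164,"dy":-135,"dz":-145,"rz":3.5},{"dx":-190,"dy":-157,"dz":-150,"rz":4}], "fingers": 0.55}}

```text
invalid input
```

```bash
cat >> h.py <<'E'
from scipy.spatial.transform import Rotation as Ro
def st():
    s=env.state(); R=Ro.from_euler('xyz',s['tcp_rot']); print('t',round(s['t'],2),'pos',s['eef_pos'].round(1),'yaw',round(s['tcp_rot'][2],3),'F',s['ft_force'].round(1),'op',round(s['opening'],2)); return s,R
def plan(P,yaw):
    s,R=st(); d=R.inv().apply(np.array(P)-s['eef_pos']); w=(R.inv()*Ro.from_euler('xyz',[np.pi,0,yaw])).as_rotvec()
    print('d',d.round(1),'rot units',(np.degrees(w)/6).round(2))
E
python3 - <<'E'
from h import *
plan([547,-53,555],1.405)
E
```

```text
t 0.1 pos [281.2 558.1 404.3] yaw 2.675 F [ 0.4 -0.   0.2] op 1.0
d [-512.3 -426.3 -150.4] rot units [-1.000e-02  0.000e+00  1.213e+01]
```

The call was refused as "invalid input". I'll try again with every key given in each row.

Emit:
{"op": "play_rows", "data": {"increments": [{"dx":-20,"dy":-16,"dz":-25,"rx":0,"ry":0,"rz":0.5},{"dx":-42,"dy":-34,"dz":-50,"rx":0,"ry":0,"rz":1},{"dx":-64,"dy":-52,"dz":-75,"rx":0,"ry":0,"rz":1.5},{"dx":-86,"dy":-70,"dz":-100,"rx":0,"ry":0,"rz":2},{"dx":-110,"dy":-90,"dz":-120,"rx":0,"ry":0,"rz":2.5},{"dx":-136,"dy":-112,"dz":-135,"rx":0,"ry":0,"rz":3},{"dx":-164,"dy":-135,"dz":-145,"rx":0,"ry":0,"rz":3.5},{"dx":-190,"dy":-157,"dz":-150,"rx":0,"ry":0,"rz":4}], "fingers": 0.55}}

```text
t: 0.77
eef_pos: [380.5, 330.9, 555.7]
tcp_rot: [3.141, 0.001, 2.254]
ft_force: [0.6, 0.1, 0.2]
opening: 0.559
```

Run:
```python
from h import *
plan([547,-53,555],1.405)
```

```text
t 0.77 pos [380.5 330.9 555.7] yaw 2.254 F [0.6 0.1 0.2] op 0.56
d [-402.8 -113.1    0.8] rot units [0.01 0.   8.1 ]
```

Emit:
{"op": "play_rows", "data": {"increments": [{"dx":-36,"dy":-10,"dz":0,"rx":0,"ry":0,"rz":0.8},{"dx":-72,"dy":-20,"dz":0,"rx":0,"ry":0,"rz":1.6},{"dx":-108,"dy":-30,"dz":0,"rx":0,"ry":0,"rz":2.4},{"dx":-144,"dy":-40,"dz":0,"rx":0,"ry":0,"rz":3.2},{"dx":-180,"dy":-50,"dz":0,"rx":0,"ry":0,"rz":4},{"dx":-216,"dy":-60,"dz":0,"rx":0,"ry":0,"rz":4.8},{"dx":-252,"dy":-70,"dz":0,"rx":0,"ry":0,"rz":5.6},{"dx":-288,"dy":-80,"dz":0,"rx":0,"ry":0,"rz":6.4}]}}

```text
t: 1.43
eef_pos: [500.5, 55.1, 555.7]
tcp_rot: [3.141, -0.0, 1.579]
ft_force: [0.3, -0.0, 0.5]
opening: 0.547
```

Run:
```python
from h import *
plan([547,-63,555],1.405)
```

```text
t 1.43 pos [500.5  55.1 555.7] yaw 1.579 F [ 0.3 -0.   0.5] op 0.55
d [-118.5   45.5    0.7] rot units [ 0.01 -0.    1.66]
```

Emit:
{"op": "play_rows", "data": {"increments": [{"dx":-30,"dy":11,"dz":0,"rx":0,"ry":0,"rz":0.4},{"dx":-60,"dy":22,"dz":0,"rx":0,"ry":0,"rz":0.8},{"dx":-90,"dy":34,"dz":0,"rx":0,"ry":0,"rz":1.2},{"dx":-118,"dy":45,"dz":0,"rx":0,"ry":0,"rz":1.66},{"dx":-118,"dy":45,"dz":35,"rx":0,"ry":0,"rz":1.66},{"dx":-118,"dy":45,"dz":70,"rx":0,"ry":0,"rz":1.66},{"dx":-118,"dy":45,"dz":105,"rx":0,"ry":0,"rz":1.66},{"dx":-118,"dy":45,"dz":118,"rx":0,"ry":0,"rz":1.66}]}}

```text
t: 2.1
eef_pos: [545.9, -62.7, 433.1]
tcp_rot: [-3.136, -0.001, 1.405]
ft_force: [0.4, 0.9, -0.3]
opening: 0.548
```

```bash
cat >> h.py <<'E'
def look(n):
    a=grab('scene',n+'s')['image'][120:300,220:420,::-1]; b=grab('top',n+'t')['image'][110:230,230:370,::-1]
    a=cv2.resize(a,(444,400)); b=cv2.resize(b,(350,300)); o=np.zeros((400,794,3),np.uint8); o[:,:444]=a; o[:300,444:]=b; cv2.imwrite('pics/'+n+'.png',o)
E
python3 - <<'E'
from h import *
plan([547,-53,435],1.405); look('l1')
E
```

```text
t 2.1 pos [545.9 -62.7 433.1] yaw 1.405 F [ 0.4  0.9 -0.3] op 0.55
d [ 9.7 -0.5 -1.9] rot units [-0.05 -0.01 -0.  ]
```

View pics/l1.png

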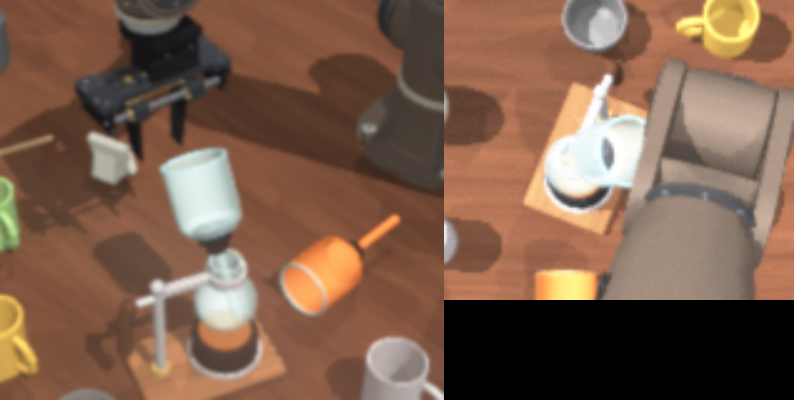

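The fingers stand behind the bowl on its leaning side, at crop (137,150) and (178,130), lined up with the lean. I'll close in until contact.

Emit:
{"op": "play_rows", "data": {"increments": [{"dx":10,"dy":0,"dz":0,"rx":0,"ry":0,"rz":0},{"dx":20,"dy":0,"dz":0,"rx":0,"ry":0,"rz":0},{"dx":28,"dy":0,"dz":0,"rx":0,"ry":0,"rz":0},{"dx":34,"dy":0,"dz":0,"rx":0,"ry":0,"rz":0},{"dx":40,"dy":0,"dz":0,"rx":0,"ry":0,"rz":0},{"dx":45,"dy":0,"dz":0,"rx":0,"ry":0,"rz":0},{"dx":50,"dy":0,"dz":0,"rx":0,"ry":0,"rz":0},{"dx":50,"dy":0,"dz":0,"rx":0,"ry":0,"rz":0}]}}

```text
t: 2.87
eef_pos: [554.8, -12.5, 435.3]
tcp_rot: [-3.137, -0.001, 1.406]
ft_force: [0.4, -0.3, -0.4]
opening: 0.55
```

Run:
```python
from h import *
st(); look('l2')
```

```text
t 2.87 pos [554.8 -12.5 435.3] yaw 1.406 F [ 0.4 -0.3 -0.4] op 0.55
```

View pics/l2.png

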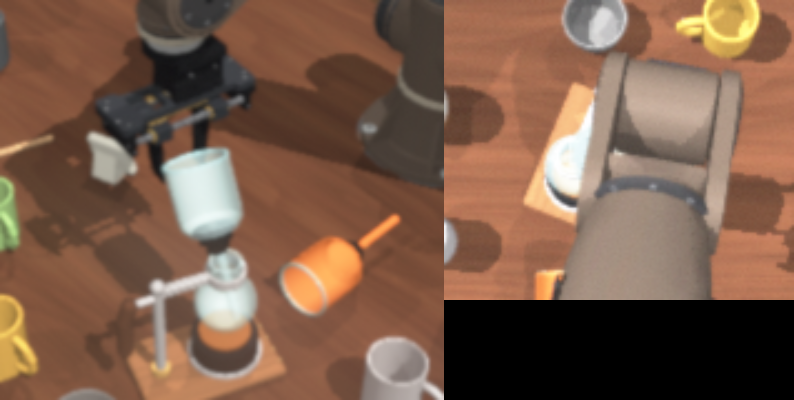

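The fingers are just at the bowl's edge, with no force yet. I'll push gently, about 4 mm per row.

Emit:
{"op": "play_rows", "data": {"increments": [{"dx":5,"dy":0,"dz":0,"rx":0,"ry":0,"rz":0},{"dx":9,"dy":0,"dz":0,"rx":0,"ry":0,"rz":0},{"dx":13,"dy":0,"dz":0,"rx":0,"ry":0,"rz":0},{"dx":17,"dy":0,"dz":0,"rx":0,"ry":0,"rz":0},{"dx":21,"dy":0,"dz":0,"rx":0,"ry":0,"rz":0},{"dx":25,"dy":0,"dz":0,"rx":0,"ry":0,"rz":0},{"dx":28,"dy":0,"dz":0,"rx":0,"ry":0,"rz":0},{"dx":30,"dy":0,"dz":0,"rx":0,"ry":0,"rz":0}]}}

```text
t: 3.63
eef_pos: [559.7, 16.9, 435.2]
tcp_rot: [-3.137, -0.001, 1.406]
ft_force: [-0.1, -0.9, -0.2]
opening: 0.555
```

Run:
```python
from h import *
st(); look('l3')
```

```text
t 3.63 pos [559.7  16.9 435.2] yaw 1.406 F [-0.1 -0.9 -0.2] op 0.55
```

View pics/l3.png

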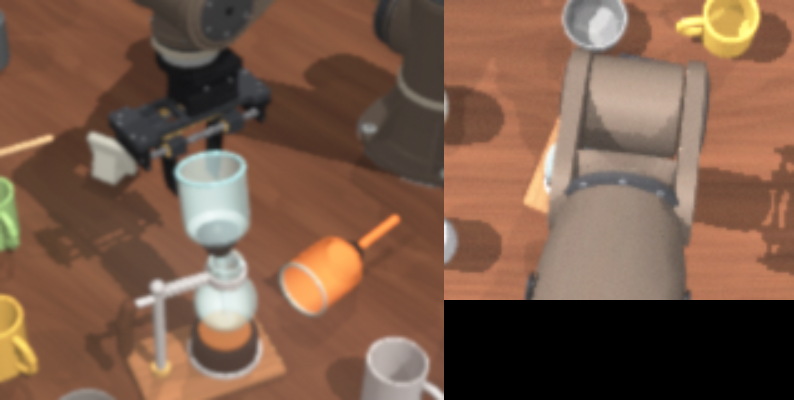

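The funnel is rising with only about 1 N. I'll continue 30 mm more.

Emit:
{"op": "play_rows", "data": {"increments": [{"dx":5,"dy":0,"dz":0,"rx":0,"ry":0,"rz":0},{"dx":9,"dy":0,"dz":0,"rx":0,"ry":0,"rz":0},{"dx":13,"dy":0,"dz":0,"rx":0,"ry":0,"rz":0},{"dx":17,"dy":0,"dz":0,"rx":0,"ry":0,"rz":0},{"dx":21,"dy":0,"dz":0,"rx":0,"ry":0,"rz":0},{"dx":25,"dy":0,"dz":0,"rx":0,"ry":0,"rz":0},{"dx":28,"dy":0,"dz":0,"rx":0,"ry":0,"rz":0},{"dx":30,"dy":0,"dz":0,"rx":0,"ry":0,"rz":0}]}}

```text
t: 4.4
eef_pos: [564.7, 46.8, 435.1]
tcp_rot: [-3.137, -0.001, 1.406]
ft_force: [-0.9, 0.1, -0.3]
opening: 0.555
```

Run:
```python
from h import *
st(); look('l4')
```

```text
t 4.4 pos [564.7  46.8 435.1] yaw 1.406 F [-0.9  0.1 -0.3] op 0.55
```

View pics/l4.png

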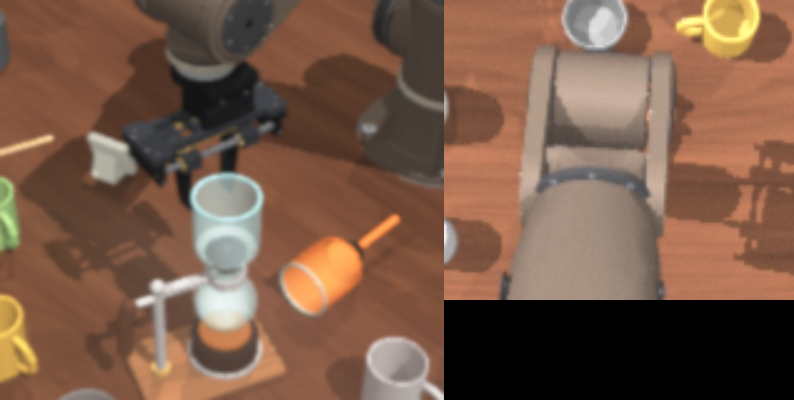

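The plug seems to have dropped in. I'll check the rim's height and level with numbers.

```bash
cat >> h.py <<'E'
def big(f,n,x,y,w,h,k,pts=()):
    c=load(f);a=c['image'][y:y+h,x:x+w,::-1]; a=cv2.resize(a,None,fx=k,fy=k,interpolation=cv2.INTER_CUBIC)
    for p in pts:
        for q in proj(c,p): cv2.circle(a,(int((q[0]+.5-x)*k),int((q[1]+.5-y)*k)),1,(0,0,255),-1)
    cv2.imwrite('pics/'+n+'.png',a)
def circ(x,y,z,r): t=np.linspace(0,6.283,40,endpoint=False); return np.c_[x+r*np.cos(t),y+r*np.sin(t),z+0*t]
E
python3 - <<'E'
from h import *
c=load('l4s'); print(onz(c,322.5,211.8,280))
m=(572,95)
big('l4s','b4',285,190,75,75,8,[circ(*m,280,40),circ(*m,178,21)])
E
```

```text
[581.52055975 102.67093492 280.        ]
```

View pics/b4.png

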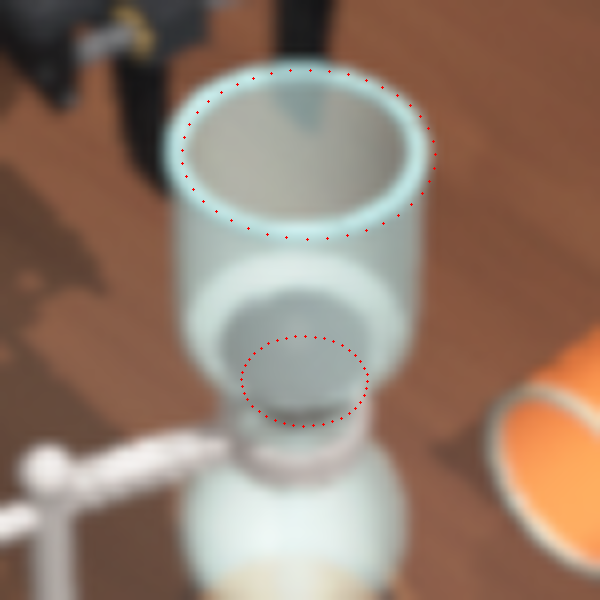

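Emit:
{"op": "play_rows", "data": {"increments": [{"dx":-10,"dy":0,"dz":0,"rx":0,"ry":0,"rz":0},{"dx":-30,"dy":0,"dz":0,"rx":0,"ry":0,"rz":0},{"dx":-60,"dy":0,"dz":0,"rx":0,"ry":0,"rz":0},{"dx":-90,"dy":0,"dz":0,"rx":0,"ry":0,"rz":0},{"dx":-120,"dy":0,"dz":-10,"rx":0,"ry":0,"rz":0},{"dx":-150,"dy":0,"dz":-20,"rx":0,"ry":0,"rz":0},{"dx":-170,"dy":0,"dz":-30,"rx":0,"ry":0,"rz":0},{"dx":-170,"dy":0,"dz":-30,"rx":0,"ry":0,"rz":0}]}}

```text
t: 5.17
eef_pos: [536.2, -124.8, 466.7]
tcp_rot: [-3.139, 0.001, 1.403]
ft_force: [-0.0, 0.1, -0.1]
opening: 0.552
```

Run:
```python
from h import *
st(); look('l5')
m=(572,95)
big('l5s','b5',285,190,75,75,8)
big('l5t','b5t',255,140,65,65,8)
```

```text
t 5.17 pos [ 536.2 -124.8  466.7] yaw 1.403 F [-0.   0.1 -0.1] op 0.55
```

View pics/b5.png

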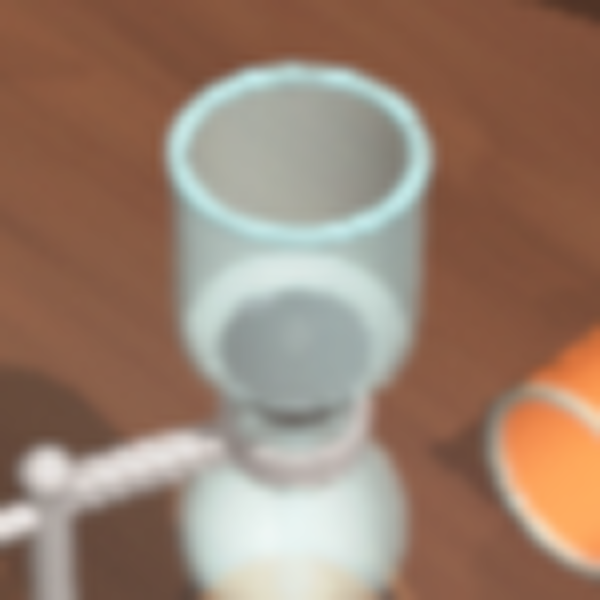

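View pics/b5t.png

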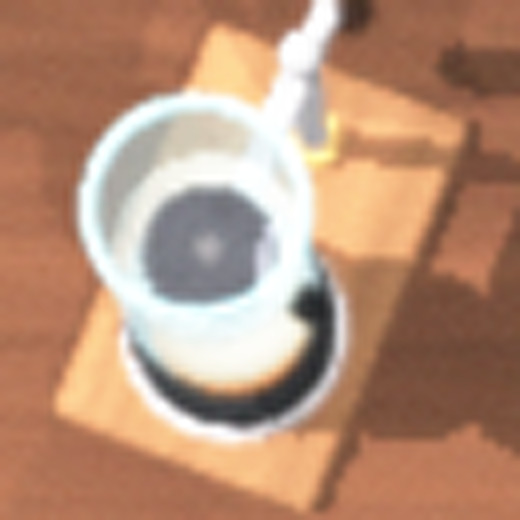

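Run:
```python
from h import *
s=load('l5s'); c=load('l5t')
S=lambda u,v:(285+u/8-.5,190+v/8-.5); T=lambda u,v:(255+u/8-.5,140+v/8-.5)
print('rim tri',tri(s,S(300,151),c,T(196,209)))
print('disc tri',tri(s,S(296,348),c,T(208,246)))
# rim extremes on z=280 plane
for n,cam,f,pts in(('s',s,S,[(170,155),(430,155),(300,65),(300,238)]),('t',c,T,[(84,209),(309,209),(196,98),(196,321)])):
    P=[onz(cam,*f(*p),280) for p in pts]; print(n,[p[:2].round(1) for p in P],'diams',[np.linalg.norm(P[0]-P[1]).round(1),np.linalg.norm(P[2]-P[3]).round(1)],np.mean(P,0).round(1))
    print(' ellipse disc@185', onz(cam,*f(*((296,348) if n=='s' else (208,246))),185).round(1))
# rim points by cyan-ish bright mask
hsv=cv2.cvtColor(s['image'],cv2.COLOR_RGB2HSV); print(hsv[209,306],hsv[200:204,322],hsv[222:226,322])
# neck in scene: clamp ring centre
```

```text
rim tri (array([574.57256584,  94.93756258, 282.088074  ]), np.float64(1.749831971147024))
disc tri (array([576.98741908,  96.07747467, 197.40523637]), np.float64(0.6032459495113665))
s [array([604.6,  65.7]), array([545. , 122.1]), array([544.3,  62.5]), array([601.5, 121.4])] diams [np.float64(82.1), np.float64(82.1)] [573.8  92.9 280. ]
 ellipse disc@185 [568.4  86.9 185. ]
t [array([573.5, 135.2]), array([575.3,  55.9]), array([614.5,  96.9]), array([534.3,  94.5])] diams [np.float64(79.4), np.float64(80.2)] [574.4  95.6 280. ]
 ellipse disc@185 [579.1  97.1 185. ]
[ 82  24 194] [[ 82  26 184]
 [ 53  12 169]
 [ 34  12 167]
 [ 33  14 168]] [[ 84  17 227]
 [ 83  13 231]
 [ 83  13 230]
 [ 85  21 220]]
```

The rim centre measures (574.5, 95, 282) against 280 when home. It projects as a round 80 mm circle in both views, and the axis tilt is under 2°, so it looks home within the calibration error. To be sure it isn't stuck a little high, I'll press lightly with both fingertips straddling the top edge. That also measures its height by touch.

Run:
```python
from h import *
plan([574,95,520],1.405)
```

```text
t 5.27 pos [ 536.5 -122.   465.1] yaw 1.404 F [-0.2  0.8 -0.5] op 0.55
d [220.3   0.8 -54.8] rot units [-0.04 -0.01 -0.01]
```

Emit:
{"op": "play_rows", "data": {"increments": [{"dx":0,"dy":0,"dz":-30,"rx":0,"ry":0,"rz":0},{"dx":20,"dy":0,"dz":-55,"rx":0,"ry":0,"rz":0},{"dx":60,"dy":0,"dz":-55,"rx":0,"ry":0,"rz":0},{"dx":100,"dy":0,"dz":-55,"rx":0,"ry":0,"rz":0},{"dx":140,"dy":0,"dz":-55,"rx":0,"ry":0,"rz":0},{"dx":180,"dy":0,"dz":-55,"rx":0,"ry":0,"rz":0},{"dx":210,"dy":1,"dz":-55,"rx":0,"ry":0,"rz":0},{"dx":220,"dy":1,"dz":-55,"rx":0,"ry":0,"rz":0}], "fingers": 0.73}}

```text
t: 5.93
eef_pos: [574.1, 99.2, 519.4]
tcp_rot: [-3.136, -0.001, 1.408]
ft_force: [-0.8, -0.6, 0.9]
opening: 0.729
```

Run:
```python
from h import *
plan([574.5,95,480],1.405); look('l6')
```

```text
t 5.93 pos [574.1  99.2 519.4] yaw 1.408 F [-0.8 -0.6  0.9] op 0.73
d [-4.1  1.3 39.4] rot units [-0.05 -0.01  0.03]
```

View pics/l6.png

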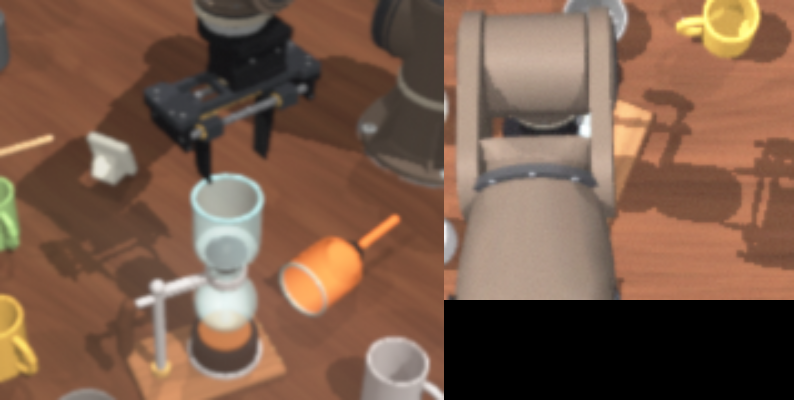

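The fingers hang over the bowl, tips at crop (203,178) and (262,155). I'll lower them to just above the edge.

Emit:
{"op": "play_rows", "data": {"increments": [{"dx":-4,"dy":1,"dz":8,"rx":0,"ry":0,"rz":0},{"dx":-4,"dy":1,"dz":16,"rx":0,"ry":0,"rz":0},{"dx":-4,"dy":1,"dz":23,"rx":0,"ry":0,"rz":0},{"dx":-4,"dy":1,"dz":28,"rx":0,"ry":0,"rz":0},{"dx":-4,"dy":1,"dz":32,"rx":0,"ry":0,"rz":0},{"dx":-4,"dy":1,"dz":36,"rx":0,"ry":0,"rz":0},{"dx":-4,"dy":1,"dz":39,"rx":0,"ry":0,"rz":0},{"dx":-4,"dy":1,"dz":40,"rx":0,"ry":0,"rz":0}]}}

```text
t: 6.7
eef_pos: [574.2, 92.7, 479.0]
tcp_rot: [-3.136, -0.0, 1.408]
ft_force: [-0.7, -1.2, 0.4]
opening: 0.727
```

Run:
```python
from h import *
plan([574.5,95,470],1.405); look('l7')
s=load('l7s')
big('l7s','b7',285,180,75,75,8)
```

```text
t 6.7 pos [574.2  92.7 479. ] yaw 1.408 F [-0.7 -1.2  0.4] op 0.73
d [ 2.4 -0.   9. ] rot units [-0.06 -0.    0.03]
```

View pics/b7.png

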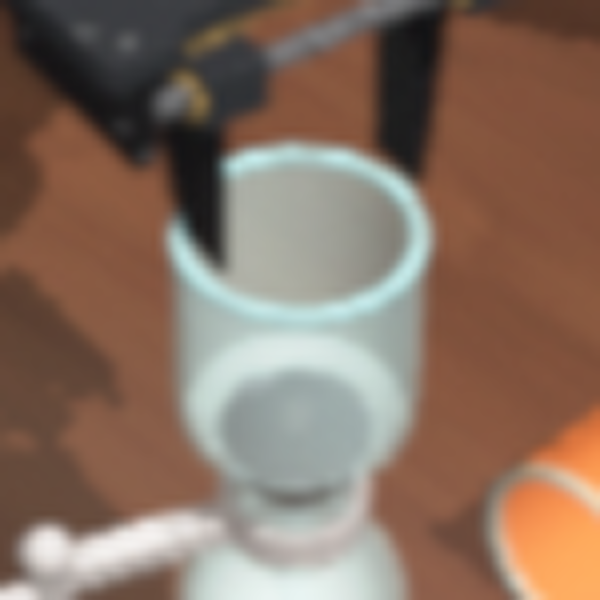

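Run:
```python
from h import *
s,R=st()
for sg in(1,-1):
    P=[s['eef_pos']+R.apply([a,sg*b,190]) for a in(-10,10) for b in(34.5,46.5)]
    print(np.round(P,0).tolist()); print(((proj(load('l7s'),P)+.5-[285,180])*8).round(0).tolist())
```

```text
t 6.8 pos [574.2  92.8 479.4] yaw 1.408 F [-0.2  0.5  1. ] op 0.73
[[606.0, 78.0, 289.0], [617.0, 76.0, 289.0], [609.0, 97.0, 289.0], [621.0, 95.0, 289.0]]
[[193.0, 233.0], [161.0, 247.0], [229.0, 269.0], [197.0, 284.0]]
[[537.0, 89.0, 290.0], [526.0, 91.0, 290.0], [541.0, 108.0, 290.0], [529.0, 110.0, 290.0]]
[[373.0, 151.0], [403.0, 138.0], [409.0, 185.0], [440.0, 171.0]]
```

Run:
```python
from h import *
big('l7s','b7z',298,188,40,36,16)
a=cv2.resize(load('l7s')['image'][188:224,298:338,::-1],None,fx=16,fy=16,interpolation=cv2.INTER_NEAREST); cv2.imwrite('pics/b7n.png',a)
```

```text
(no output)
```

View pics/b7n.png

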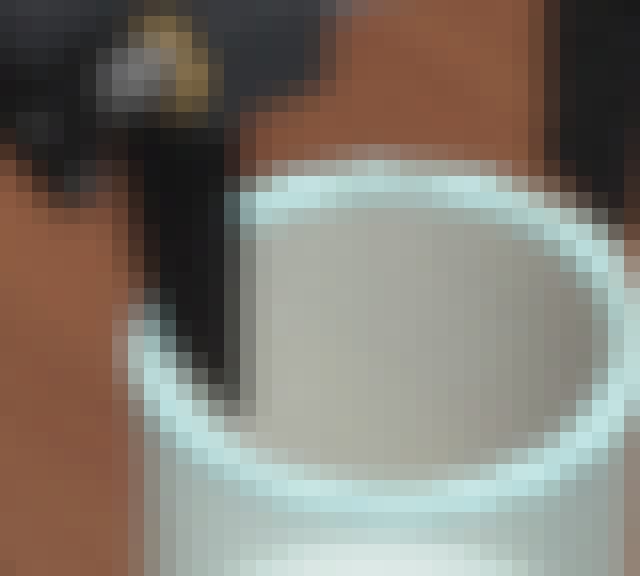

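Run:
```python
from h import *
a=cv2.resize(load('l6s')['image'][170:206,298:346,::-1],None,fx=14,fy=14,interpolation=cv2.INTER_NEAREST); cv2.imwrite('pics/b6n.png',a)
R=Ro.from_euler('xyz',[np.pi,0,1.408])
for sg in(1,-1):
    P=[np.array([574.1,99.2,519.4])+R.apply([x,sg*b,190]) for x in(-10,10) for b in(34.5,46.5)]
    print(((proj(load('l6s'),P)+.5-[298,170])*14).round(0).tolist())
```

```text
[[174.0, 395.0], [117.0, 420.0], [239.0, 458.0], [181.0, 483.0]]
[[496.0, 254.0], [551.0, 230.0], [563.0, 313.0], [617.0, 289.0]]
```

View pics/b6n.png

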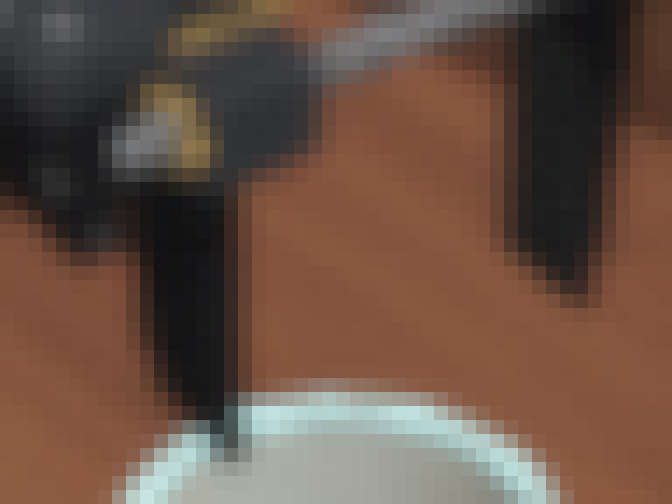

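The fingertips taper to about 5 mm at the inner face. I'll widen slightly so they centre on the glass edge, then lower in small steps.

Emit:
{"op": "play_rows", "data": {"increments": [{"dx":2,"dy":0,"dz":1,"rx":0,"ry":0,"rz":0},{"dx":2,"dy":0,"dz":2,"rx":0,"ry":0,"rz":0},{"dx":2,"dy":0,"dz":3,"rx":0,"ry":0,"rz":0},{"dx":2,"dy":0,"dz":4,"rx":0,"ry":0,"rz":0},{"dx":2,"dy":0,"dz":5,"rx":0,"ry":0,"rz":0},{"dx":2,"dy":0,"dz":6,"rx":0,"ry":0,"rz":0},{"dx":2,"dy":0,"dz":6,"rx":0,"ry":0,"rz":0},{"dx":2,"dy":0,"dz":6,"rx":0,"ry":0,"rz":0}], "fingers": 0.76}}

```text
t: 7.47
eef_pos: [574.5, 94.7, 473.4]
tcp_rot: [-3.136, -0.0, 1.408]
ft_force: [-0.1, -0.1, 0.1]
opening: 0.759
```

Run:
```python
from h import *
st()
```

```text
t 7.47 pos [574.5  94.7 473.4] yaw 1.408 F [-0.1 -0.1  0.1] op 0.76
```

No contact yet with the tips at 283.4. I'll go down 3.5 mm more in half-millimetre steps.

Emit:
{"op": "play_rows", "data": {"increments": [{"dx":0,"dy":0,"dz":0.5,"rx":0,"ry":0,"rz":0},{"dx":0,"dy":0,"dz":1,"rx":0,"ry":0,"rz":0},{"dx":0,"dy":0,"dz":1.5,"rx":0,"ry":0,"rz":0},{"dx":0,"dy":0,"dz":2,"rx":0,"ry":0,"rz":0},{"dx":0,"dy":0,"dz":2.5,"rx":0,"ry":0,"rz":0},{"dx":0,"dy":0,"dz":3,"rx":0,"ry":0,"rz":0},{"dx":0,"dy":0,"dz":3.5,"rx":0,"ry":0,"rz":0}]}}

```text
t: 8.05
eef_pos: [574.6, 94.7, 470.4]
tcp_rot: [-3.138, -0.001, 1.408]
ft_force: [-0.2, 0.4, 8.5]
opening: 0.762
```

Run:
```python
from h import *
st()
```

```text
t 8.05 pos [574.6  94.7 470.4] yaw 1.408 F [-0.2  0.4  8.5] op 0.76
```

There is firm contact (8.5 N) with the tips at 280.4 mm, which is the home height of 280. Now I lift straight up and back away.

Emit:
{"op": "play_rows", "data": {"increments": [{"dx":0,"dy":0,"dz":-2,"rx":0,"ry":0,"rz":0},{"dx":0,"dy":0,"dz":-8,"rx":0,"ry":0,"rz":0},{"dx":0,"dy":0,"dz":-25,"rx":0,"ry":0,"rz":0},{"dx":0,"dy":0,"dz":-55,"rx":0,"ry":0,"rz":0},{"dx":-30,"dy":0,"dz":-75,"rx":0,"ry":0,"rz":0},{"dx":-65,"dy":0,"dz":-80,"rx":0,"ry":0,"rz":0},{"dx":-105,"dy":0,"dz":-80,"rx":0,"ry":0,"rz":0},{"dx":-140,"dy":0,"dz":-80,"rx":0,"ry":0,"rz":0}]}}

```text
t: 8.72
eef_pos: [551.4, -44.9, 551.3]
tcp_rot: [-3.139, -0.0, 1.409]
ft_force: [1.3, -0.0, -0.6]
opening: 0.758
```

Emit:
{"op": "play_rows", "data": {"increments": [{"dx":-30,"dy":0,"dz":0,"rx":0,"ry":0,"rz":0},{"dx":-60,"dy":0,"dz":0,"rx":0,"ry":0,"rz":0},{"dx":-90,"dy":0,"dz":0,"rx":0,"ry":0,"rz":0},{"dx":-110,"dy":0,"dz":0,"rx":0,"ry":0,"rz":0},{"dx":-110,"dy":0,"dz":0,"rx":0,"ry":0,"rz":0}]}}

```text
t: 9.13
eef_pos: [533.1, -156.5, 551.3]
tcp_rot: [-3.138, 0.0, 1.406]
ft_force: [-0.1, -0.9, 0.4]
opening: 0.76
```

Run:
```python
from h import *
st(); grab('scene','es'); grab('top','et')
big('es','b8',285,190,75,75,8); big('et','b8t',255,140,65,65,8)
d=np.hstack([cv2.imread('pics/b8.png')[:,:],np.zeros((600,2,3),np.uint8)]); 
a=cv2.resize(cv2.imread('pics/b8.png'),(390,390)); b=cv2.resize(cv2.imread('pics/b8t.png'),(390,390)); cv2.imwrite('pics/b8c.png',np.hstack([a,b]))
```

```text
t 9.13 pos [ 533.1 -156.5  551.3] yaw 1.406 F [-0.1 -0.9  0.4] op 0.76
```

View pics/b8c.png

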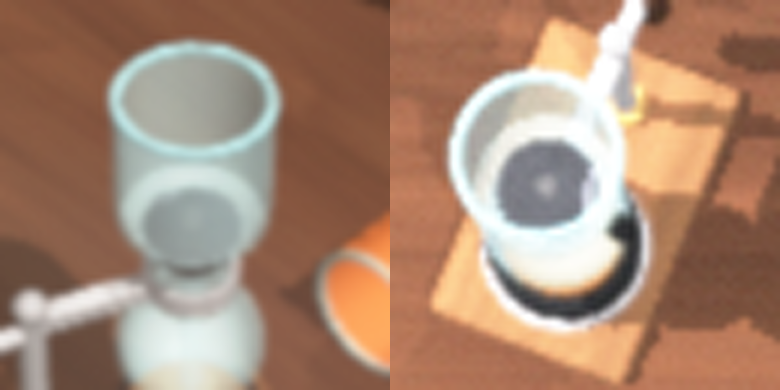

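View pics/es.png

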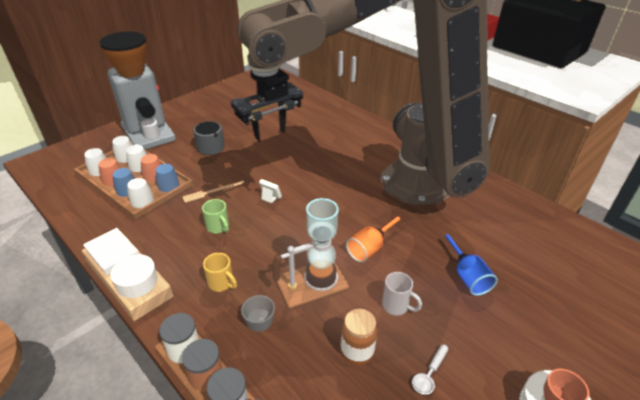

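The funnel stands upright in the globe at scene px (322,218) and is unchanged after the press. The bystanders are at the same pixels as at the start, and the gripper is clear of everything. I'll hand it in.

```bash
python3 -c "
from h import *
print(env.job_done())"
```

```text
the job is handed in; nothing more can be done
None
```

The glass funnel is upright with its plug home in the globe's neck, and I handed the job in at about 9 s with the arm standing clear. I pushed it from its leaning side with the part-open fingertips, using about 1 N and without gripping or lifting it. The plug dropped in by itself.

**Last checks:**
- **Height:** a light 8.5 N press across both sides of the top edge met firm contact at 280.4 mm, against 280 mm when home. The cameras gave 282 mm, within their 2 mm calibration.
- **Position and tilt:** the rim centre measured about (574.5, 95) against the mouth at about (572, 95). The edge looked level and round in both views. A rough axis estimate gave 1.8° of tilt, which is within measuring error.
- **Not measured directly:** the lip-to-neck contact was too fine to see in the pictures.
- **Bystanders:** the final scene picture shows them, and the orange and blue look-alikes, where they started. I compared this by eye only.

The first move call was refused as invalid input, before anything moved. I repeated it with every key filled in and it ran.

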